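# Find the spacer that fills a regulator's gap

## Robot

A 6-joint arm with a two-finger parallel gripper is mounted at the origin on the work surface. World frame = base frame: x ahead of the robot, y to its left, z up, the work surface at z = 0. Lengths are in m, angles in rad, forces in N, time in s.
With the tool pointing down it reaches from about 0.325 to 0.75 m from the base axis. Payload 7.6 kg.
Tool frame: the origin (TCP) lies midway between the tips of the shut fingers; the grasp point (between the pads) lies 19 mm behind it (robot.grip_point_offset is the distance from the TCP to the grasp point, in m); z points along the fingers, y is the line along which they close (so a half turn about z gives the same grasp; the last joint's range is limited). The gripper opens to 85 mm and grips with 20 to 120 N. Pads are 22 mm wide; open, the fingers measure 114 mm over their backs; the gripper's body (76 mm by 85 mm) begins 54 mm behind the grasp point. The pads swing forward as they close: fully open they stand 13 mm farther back than shut.
Start: joints at [-1.245, 0.052, 1.401, -0, 1.689, -0.07], TCP at [0.202, -0.484, 0.231] pointing down, gripper open.
Joint ranges: [-2.9, 2.9], [-0.91, 2.17], [0.12, 2.37], [-1.06, 4.2], [0.26, 2.73], [-2.93, 2.93]. Speed limits (rad/s): [2.57, 2.57, 3.01, 3.14, 3.14, 3.14].

## Interface

Orientations are given as [roll, pitch, yaw] about the fixed x, y, z axes, in that order (R = Rz(yaw) Ry(pitch) Rx(roll)).
In Python, from rig import robot, eyes gives the robot as it stands.
- The arm moves only by the shell command python3 -m pendant 'ROWS' [FORCE]. ROWS is JSON, a list of rows, each an object with "linear": the shift along the world's x, y, z in cm, a list of three; "roll": the turn about the world's z in rad; "hand": the closure, from 0 (fully open) to 1 (shut). In form: [{"linear": [dx, dy, dz], "roll": roll, "hand": hand}, ...]. A call has 1 to 20 rows; each row shifts and turns the commanded pose from where the row before left it; what a row does not reach is not made up. A row lasts 1/10 s, in which the tool goes at most 50 mm and 8.59 degrees, less where a joint would pass 70% of its speed; a pose out of reach is approached as far as the arm can. A call is refused whole if a number of a shift passes 5 or a number of a turn 0.15, either way. A call with a gripper value outside its range is refused whole. The fingers move at their own pace and stop on an object; FORCE is the grip in N (left out, the last holds). Time passes only in rows, so rows that do not move let the fingers close. It gives the time, the measured TCP pose, the force, the opening and the grip force at its end, in the units of the state.
- robot.state(): the state, without advancing time (a new reading comes with each control period).
- eyes.snapshot(name): name is "scene" or "top" or "wrist"; returns the picture (420x560x3 uint8, red, green, blue); there is no depth.
- eyes.calibration(name): a dict with "fx", "fy", "cx", "cy" (pixels), "pose" (4x4, takes a point from camera to world coordinates); the wrist camera has in their place "hand_eye" (4x4, takes a point from camera to tool coordinates, whose origin is the TCP and whose axes are the flange's). Camera axes: x right, y down, z forward; pixel columns grow to the right and rows downward; lengths in m; the calibration is good to about 2 mm. The wrist camera is an equidistant fisheye: a pixel r from the principal point sees the ray r / f radians off the axis. A picture is of the moment at which its call begins: read the wrist's pose just before it. calibration takes no time and is no camera call.
- robot.sign_off(): hands the job in; it is judged then, once.
The state is a dict: "time_s": time; "joints": joint angles; "qd": joint speeds; "tau": joint torques, N m; "ee_pos": TCP position; "tcp_rot": TCP orientation; "ft_force": force on the tool from outside, world axes, zero at the start; "wrist_torque": the same for the moment, N m; "opening": finger opening in m; "finger_force": force on a finger pad.
Only numpy, scipy, OpenCV 4.12 (cv2) and the standard library are available. Lean on these libraries where they do the work, as an engineer would, in place of code of your own. Each camera call takes 0.05 s, during which the arm holds its last target. There are 200 camera calls.

## Task

Find out by trial which of the three spacer plates fits the gap between the regulator body and the sprung pad of its bonnet: the one that goes right down to the gap's floor, flat against the body's fixed face, and visibly pushes the sprung pad back (2 mm or more; too thin a plate leaves it untouched, too thick a one will not go in). Leave that plate in the gap, lowered in and not dropped, and leave the other two standing upright in the rack or on the bench; do not knock over the pressure gauge.

Things in the scene. Friction and masses are not known exactly. Their poses are not given: they have to be found in the camera images.
- gap (a point): Point on the gap's floor (20 mm above the bench) at the foot of the body's fixed face, mid-width. z up; y level out of that face across the gap to the sprung pad; x along the gap, open at both ends. A plate fully home: origin x = 0 (within 8 mm), y = half its thickness, z = 0; 10 mm sticks out at both ends in x, top 20 mm below the rims. Width at rest unknown: 6 to 29 mm, new each time
- fixture: Fixed steel regulator body; origin on the bench under gap, same axes. Its fixed face: 36 mm wide, upright to 120 mm above the bench, then leaning back 4 mm to a rim at 140 mm. Round flanges (top 141 mm) stand 30 mm behind the face and 46 mm behind the pad's face: room for fingers at the plate's ends. Two needle valves at y = -108 mm, up to 175 mm high
- pad (a joint): Sprung steel pad facing the fixed face, 36 mm wide, upright to 111 mm above the bench, then a lead-in ramp leaning back 15 mm to 140 mm. Value in m: 0 at rest, grows as it is pushed back (+y), solid stop at 0.012; soft spring 0.4 to 1.1 N. A brass pin then comes out of the bonnet's rear. Plates differ by 8 mm: at least one always goes in with the pad pushed 3 to 12 mm
- rack: Fixed plywood rack; origin centre of underside. Floor 10 mm above the bench; plates stand at y = -62, 0, +62 mm, thickness along its y, ends 3 mm from two end rails (at x = -37, +37 mm, 12 mm thick, up to 104 mm above the bench): here a plate can be taken only across its thickness. Plate tops at 110 mm; 34 mm or more free beside each in y
- spacer_thin: The thinnest of three plain aluminium spacer plates, 16 mm thick (along its y), 56 mm long (x), 100 mm tall (z), about 0.24 kg. Origin: centre of its underside, z up. Starts standing in one of the rack's three places, in any order
- spacer_middle: The middle of three plain aluminium spacer plates, 24 mm thick (along its y), 56 mm long (x), 100 mm tall (z), about 0.36 kg. Origin: centre of its underside, z up. Starts standing in one of the rack's three places, in any order
- spacer_thick: The thickest of three plain aluminium spacer plates, 32 mm thick (along its y), 56 mm long (x), 100 mm tall (z), about 0.48 kg. Origin: centre of its underside, z up. Starts standing in one of the rack's three places, in any order
- mat: Fixed square of cork on the bench, 110 x 110 mm, 4 mm thick, empty: a place to stand a plate down and take it again by its ends (56 mm). Held across its thickness, a plate goes only about 70 mm deep into the gap before the fingers meet the rims: enough to try it. Origin: centre of its underside
- gauge: Loose pressure gauge standing on a round foot 48 mm across, 118 mm tall, black round case with white dial. Origin: centre of its underside, z up. To be left standing

How it is judged:
By the outcome, as a careful person would: the job done as asked, in the order asked, and still so for the second after the job is handed in, with the robot touching nothing.
It also fails if it takes over 72 s, if anything falls off the work surface, if the arm or the gripper's body presses on something with over 40 N, if the wrist force passes 120 N, or if a joint passes its speed limit or range.

## Working session

There is one attempt and no reset: what is moved stays moved. The work goes in short steps, Python scripts to look and compute and a shell command to move; the robot and the scene stay as the last step left them, time stands still between calls to the robot, and variables do not carry over. Pictures are saved under pics/ and viewed, at most 10 in all, crops included, and the job is handed in when it is done.

```bash
ls; mkdir -p pics
python3 - <<'E'
from rig import robot, eyes
import cv2, numpy as np
np.set_printoptions(precision=4,suppress=True)
print(robot.state())
for n in("scene","top"):
    im=eyes.snapshot(n); cv2.imwrite(f"pics/{n}0.png",im[:,:,::-1]); print(n,eyes.calibration(n))
print(eyes.calibration("wrist"))
E
```

```text
pics
{'time_s': 0.0, 'joints': array([-1.2453,  0.0529,  1.4018, -0.    ,  1.6886, -0.0703]), 'qd': array([ 0.0008, -0.0008,  0.0006, -0.0014, -0.0014, -0.0007]), 'tau': array([  0.0011, -38.1665, -36.019 ,  -0.0001,   0.0061,   0.    ]), 'ee_pos': array([ 0.2023, -0.4841,  0.2304]), 'tcp_rot': array([-3.1399, -0.0001,  0.3958]), 'ft_force': array([ 0.0013,  0.3865, -0.4515]), 'wrist_torque': array([0.0341, 0.0275, 0.0086]), 'finger_force': 0.0, 'opening': 0.08512988181406136}
scene {'fx': 387.30319842231575, 'fy': 387.30319842231575, 'cx': 286.1309006004122, 'cy': 208.34824989995656, 'pose': array([[ 0.4265,  0.7247, -0.5412,  0.9053],
       [ 0.9045, -0.3385,  0.2595, -0.2376],
       [ 0.0049, -0.6001, -0.7999,  0.6368],
       [ 0.    ,  0.    ,  0.    ,  1.    ]])}
top {'fx': 540.284873271079, 'fy': 540.284873271079, 'cx': 279.243581952951, 'cy': 208.5513899669524, 'pose': array([[-0.002 , -0.9962,  0.0872,  0.4247],
       [-0.9995,  0.0047,  0.0304, -0.0559],
       [-0.0307, -0.0871, -0.9957,  1.1088],
       [ 0.    ,  0.    ,  0.    ,  1.    ]])}
{'fx': 325.19226210127806, 'fy': 325.19226210127806, 'cx': 282.87366453777986, 'cy': 211.34842876089348, 'hand_eye': array([[ 0.0007, -0.9628, -0.2703,  0.0683],
       [ 1.    ,  0.0009, -0.0007,  0.001 ],
       [ 0.0009, -0.2703,  0.9628, -0.1436],
       [ 0.    ,  0.    ,  0.    ,  1.    ]])}
```

View pics/top0.png

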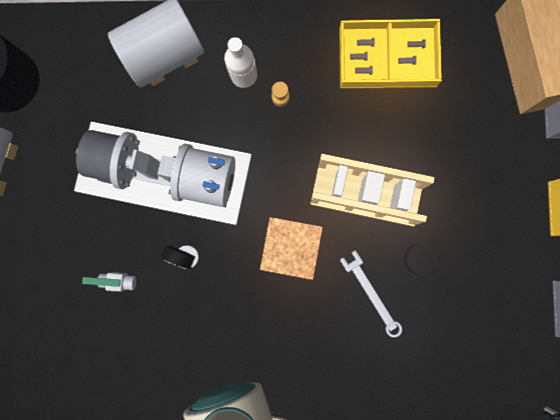

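View pics/scene0.png

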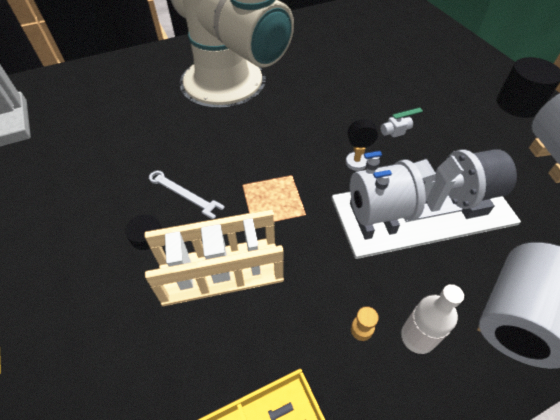

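The top view shows the fixture with its gap near (155,165), its valves at (212,162) and (210,185), and its bonnet to the left. The rack is at (372,190), with the thin plate at (340,180), middle probably at (405,193) and thick at (372,187). The mat is at (292,248) and the gauge at (185,257).

```bash
cat > h.py <<'E'
from rig import robot, eyes
import cv2, numpy as np
np.set_printoptions(precision=4,suppress=True)
def ray(n,uv):
    c=eyes.calibration(n);P=c["pose"]
    d=np.array([(uv[0]-c["cx"])/c["fx"],(uv[1]-c["cy"])/c["fy"],1.])
    return P[:3,3],P[:3,:3]@d
def cast(n,uv,z):
    o,d=ray(n,uv); return (o+d*(z-o[2])/d[2])[:3]
def proj(n,p):
    c=eyes.calibration(n);q=np.linalg.inv(c["pose"])@np.append(p,1)
    return np.array([c["fx"]*q[0]/q[2]+c["cx"],c["fy"]*q[1]/q[2]+c["cy"]])
def tri(u1,u2):
    A=[];b=[]
    for n,u in(("top",u1),("scene",u2)):
        o,d=ray(n,u);d=d/np.linalg.norm(d);M=np.eye(3)-np.outer(d,d);A.append(M);b.append(M@o)
    return np.linalg.lstsq(np.vstack(A),np.hstack(b),rcond=None)[0]
def show(n,f,x0,y0,x1,y1,s):
    im=eyes.snapshot(n);cv2.imwrite(f"pics/{f}.png",cv2.resize(im[y0:y1,x0:x1,::-1],None,fx=s,fy=s,interpolation=cv2.INTER_CUBIC));return im
E
python3 - <<'E'
from h import *
im=cv2.imread("pics/top0.png");hsv=cv2.cvtColor(im,cv2.COLOR_BGR2HSV)
def rects(mask,box,z,name,amin):
    m=np.zeros_like(mask);x0,y0,x1,y1=box;m[y0:y1,x0:x1]=mask[y0:y1,x0:x1]
    for c in cv2.findContours(m,cv2.RETR_EXTERNAL,cv2.CHAIN_APPROX_NONE)[0]:
        if cv2.contourArea(c)<amin: continue
        b=cv2.boxPoints(cv2.minAreaRect(c));W=np.array([cast("top",p,z) for p in b])
        e=W[1]-W[0],W[2]-W[1]
        print(name,b.mean(0),"ctr",W.mean(0),"len",[np.linalg.norm(v) for v in e],"ang",[np.degrees(np.arctan2(v[1],v[0])) for v in e])
S,V=hsv[...,1],hsv[...,2]
rects(((S<45)&(V>150)).astype(np.uint8),(310,150,440,225),.110,"plate",60)
rects(((S>60)&(V>60)).astype(np.uint8),(255,210,330,285),.004,"mat",500)
rects(((S>50)&(V>60)).astype(np.uint8),(305,150,440,230),.104,"rack",500)
rects(((S<40)&(V>185)).astype(np.uint8),(65,115,260,230),.02,"base",500)
rects(((hsv[...,0]>95)&(hsv[...,0]<125)&(S>120)).astype(np.uint8),(190,145,240,200),.175,"valve",10)
a=cv2.imread("pics/top0.png")[115:235,70:260];b=cv2.imread("pics/scene0.png")[130:260,320:530]
a=cv2.resize(a,None,fx=3,fy=3,interpolation=2);b=cv2.resize(b,(570,353),interpolation=2)
cv2.imwrite("pics/z0.png",np.vstack([a,b])[:713]);
E
```

```text
plate [402.3819 193.7671] ctr [ 0.5385 -0.2531  0.11  ] len [np.float64(0.05915318972873468), np.float64(0.0372795512312387)] ang [np.float64(-12.744853600353784), np.float64(-102.35428014321357)]
plate [371.0397 187.1173] ctr [ 0.5513 -0.1957  0.11  ] len [np.float64(0.059566761326133616), np.float64(0.03959794401824685)] ang [np.float64(-12.964901459427047), np.float64(-102.8606190709092)]
plate [339.4317 180.4854] ctr [ 0.564  -0.1374  0.11  ] len [np.float64(0.05909979303785904), np.float64(0.018799119839399192)] ang [np.float64(-12.576911758085084), np.float64(-102.68591370101268)]
mat [294. 247.] ctr [ 0.443 -0.052  0.004] len [np.float64(0.14354594745329083), np.float64(0.15025186002520896)] ang [np.float64(-90.26450384806408), np.float64(179.42594588890748)]
rack [369.5 189.5] ctr [ 0.548  -0.1931  0.104 ] len [np.float64(0.2408541667754042), np.float64(0.14776037590076102)] ang [np.float64(-90.46303132121534), np.float64(178.46708249396505)]
base [162.4026 172.1672] ctr [0.5966 0.218  0.02  ] len [np.float64(0.1495717025361021), np.float64(0.3443402327989371)] ang [np.float64(-10.105945405880048), np.float64(-102.31477770311947)]
valve [210.473  185.1622] ctr [0.5481 0.0929 0.175 ] len [np.float64(0.008966827345346961), np.float64(0.027231515193698035)] ang [np.float64(-8.864432383807385), np.float64(-99.82656699164447)]
valve [215.6346 160.8269] ctr [0.5911 0.0842 0.175 ] len [np.float64(0.008686465277566233), np.float64(0.027762318798168095)] ang [np.float64(-10.719050902911013), np.float64(-101.79609045743004)]
```

```bash
python3 -c "
import cv2
a=cv2.imread('pics/z0.png');a=cv2.copyMakeBorder(a,0,0,0,0,0)
import numpy as np
t=cv2.imread('pics/top0.png')[130:205,110:210];s=cv2.imread('pics/scene0.png')[140:240,400:500]
cv2.imwrite('pics/z1.png',np.hstack([cv2.resize(t,(400,300),interpolation=2),cv2.resize(s,(400,400),interpolation=2)[:300]]))"
```

```text
(no output)
```

View pics/z1.png

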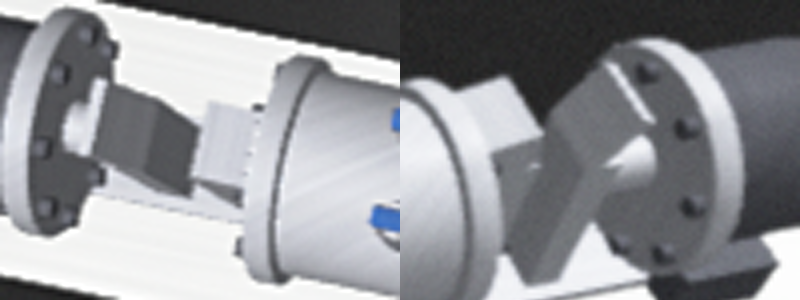

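The crop shows the fixed block's rim edge at about (205,103)–(195,178), and the pad's ramp/vertical corner at about (165,100)–(140,175). I'll turn these into widths and check the rack.

Run:
```python
from h import *
f=lambda x,y:(x/4+110,y/4+130)
for nm,p,z in(("rimA",(205,103),.14),("rimB",(195,178),.14),("padA",(165,100),.111),("padB",(140,175),.111)):
    print(nm,cast("top",f(*p),z))
t=cv2.imread("pics/top0.png");hsv=cv2.cvtColor(t,cv2.COLOR_BGR2HSV)
m=((hsv[...,1]>150)&(hsv[...,2]>120)&(hsv[...,0]<25)).astype(np.uint8);m[:210]=0;m[285:]=0;m[:,:255]=0;m[:,330:]=0
m=cv2.morphologyEx(m,cv2.MORPH_CLOSE,np.ones((5,5)));c=max(cv2.findContours(m,0,1)[0],key=cv2.contourArea)
r=cv2.minAreaRect(c);b=cv2.boxPoints(r);W=np.array([cast("top",p,.004) for p in b]);print("mat",W.mean(0),W)
# base edges: fit top & bottom long edges
w=((hsv[...,1]<40)&(hsv[...,2]>200)).astype(np.uint8)
for lo in(0,1):
    P=[]
    for u in list(range(100,120))+list(range(215,235)) if lo else list(range(140,170))+list(range(225,240)):
        col=np.flatnonzero(w[118:230,u])+118
        if len(col): P.append(cast("top",(u,col.max() if lo else col.min()),.01)[:2])
    v=cv2.fitLine(np.float32(P),cv2.DIST_HUBER,0,.01,.01).ravel();print("base",v,np.degrees(np.arctan2(v[1],v[0])))
s=cv2.imread("pics/scene0.png")
cv2.imwrite("pics/z2.png",np.hstack([cv2.resize(t[150:225,308:438],(390,225),interpolation=2),cv2.resize(s[210:300,145:285],(390,225),interpolation=2)]))
```

```text
rimA [0.6074 0.1894 0.14  ]
rimB [0.5728 0.1934 0.14  ]
padA [0.6145 0.2157 0.111 ]
padB [0.5789 0.2269 0.111 ]Traceback (most recent call last):
  File "<stdin>", line 7, in <module>
ValueError: max() iterable argument is empty
```

Run:
```python
from h import *
t=cv2.imread("pics/top0.png");hsv=cv2.cvtColor(t,cv2.COLOR_BGR2HSV)
m=((hsv[...,1]>70)&(hsv[...,2]>90)).astype(np.uint8);m[:212]=0;m[285:]=0;m[:,:255]=0;m[:,330:]=0
m=cv2.morphologyEx(m,cv2.MORPH_OPEN,np.ones((5,5)));c=max(cv2.findContours(m,0,1)[0],key=cv2.contourArea)
b=cv2.boxPoints(cv2.minAreaRect(c));W=np.array([cast("top",p,.004) for p in b]);print("mat",W.mean(0),np.linalg.norm(W[1]-W[0]))
w=((hsv[...,1]<40)&(hsv[...,2]>200)).astype(np.uint8)
for lo in(0,1):
    P=[]
    for u in list(range(100,120))+list(range(215,235)) if lo else list(range(140,170))+list(range(225,240)):
        col=np.flatnonzero(w[118:230,u])+118
        if len(col): P.append(cast("top",(u,col.max() if lo else col.min()),.01)[:2])
    v=cv2.fitLine(np.float32(P),cv2.DIST_HUBER,0,.01,.01).ravel();print("base",v,np.degrees(np.arctan2(v[1],v[0])))
s=cv2.imread("pics/scene0.png")
cv2.imwrite("pics/z2.png",np.hstack([cv2.resize(t[150:225,308:438],(390,225),interpolation=2),cv2.resize(s[210:300,145:285],(390,225),interpolation=2)]))
```

```text
mat [ 0.4407 -0.0457  0.004 ] 0.11213341984784655
base [0.2078 0.9782 0.665  0.1832] 78.00784
base [0.2077 0.9782 0.5199 0.207 ] 78.011154
```

View pics/z2.png

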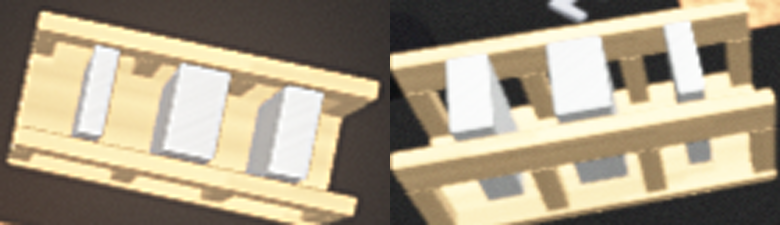

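The middle place holds the thick plate, thin is at +y and middle at −y. The gap comes out at about 26 mm, so the thick plate should fit. I'll go above it.

```bash
python3 -m pendant '[{"linear":[2.91,2.37,-0.25],"roll":-0.0515,"hand":0.41},{"linear":[2.91,2.37,-0.25],"roll":-0.0515,"hand":0.41},{"linear":[2.91,2.37,-0.25],"roll":-0.0515,"hand":0.41},{"linear":[2.91,2.37,-0.25],"roll":-0.0515,"hand":0.41},{"linear":[2.91,2.37,-0.25],"roll":-0.0515,"hand":0.41},{"linear":[2.91,2.37,-0.25],"roll":-0.0515,"hand":0.41},{"linear":[2.91,2.37,-0.25],"roll":-0.0515,"hand":0.41},{"linear":[2.91,2.37,-0.25],"roll":-0.0515,"hand":0.41},{"linear":[2.91,2.37,-0.25],"roll":-0.0515,"hand":0.41},{"linear":[2.91,2.37,-0.25],"roll":-0.0515,"hand":0.41},{"linear":[2.91,2.37,-0.25],"roll":-0.0515,"hand":0.41},{"linear":[2.91,2.37,-0.25],"roll":-0.0515,"hand":0.41},{"linear":[0,0,0],"roll":0,"hand":0.41}]' 30
python3 - <<'E'
from h import *
s=robot.state();print(s["ee_pos"],s["tcp_rot"])
cv2.imwrite("pics/w1.png",eyes.snapshot("wrist")[:,:,::-1])
E
```

```text
time_s: 1.4
ee_pos: [0.5536, -0.1968, 0.1997]
tcp_rot: [-3.14, 0.002, -0.219]
ft_force: [-0.8, -0.6, -0.6]
opening: 0.0507
finger_force: 0.0
[ 0.5536 -0.1968  0.1997] [-3.1402  0.0018 -0.219 ]
```

View pics/w1.png

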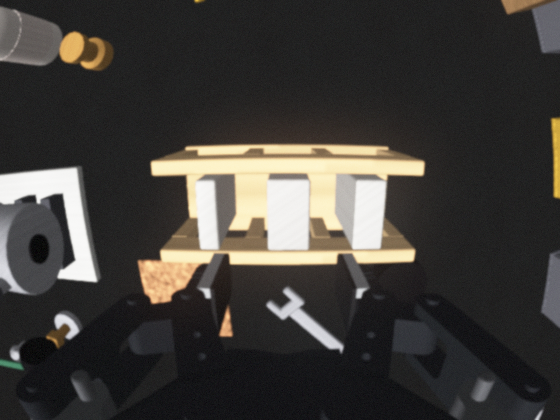

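The wrist view shows the thick plate centred at column 288, between fingertips at (222,260) and (350,260). Aligned. I'll descend and grip.

```bash
python3 -m pendant '[{"linear":[-0.25,-0.15,-2.7],"roll":0,"hand":0.41},{"linear":[0,0,-2.7],"roll":0,"hand":0.41},{"linear":[0,0,-2.7],"roll":0,"hand":0.41},{"linear":[0,0,-2.7],"roll":0,"hand":0.41},{"linear":[0,0,-2.7],"roll":0,"hand":0.41},{"linear":[0,0,0],"roll":0,"hand":0.41},{"linear":[0,0,0],"roll":0,"hand":1},{"linear":[0,0,0],"roll":0,"hand":1},{"linear":[0,0,0],"roll":0,"hand":1},{"linear":[0,0,0],"roll":0,"hand":1},{"linear":[0,0,0],"roll":0,"hand":1}]' 60
```

```text
time_s: 2.55
ee_pos: [0.5487, -0.202, 0.0664]
tcp_rot: [3.141, 0.001, -0.223]
ft_force: [-3.3, -1.7, 2.0]
opening: 0.0315
finger_force: 59.4
```

```bash
python3 -m pendant '[{"linear":[0,0,1.5],"roll":0,"hand":1},{"linear":[0,0,3],"roll":0,"hand":1},{"linear":[0,0,3],"roll":0,"hand":1},{"linear":[0,0,3],"roll":0,"hand":1},{"linear":[0,0,1.5],"roll":0,"hand":1},{"linear":[-1.1,1.6,0],"roll":0,"hand":1},{"linear":[-2.4,3.4,0],"roll":0,"hand":1},{"linear":[-2.4,3.4,0],"roll":0,"hand":1},{"linear":[-2.4,3.4,0],"roll":0,"hand":1},{"linear":[-1.6,2.4,0],"roll":0,"hand":1},{"linear":[-0.9,1.4,0],"roll":0,"hand":1},{"linear":[0,0,-2.5],"roll":0,"hand":1},{"linear":[0,0,-3],"roll":0,"hand":1},{"linear":[0,0,-3],"roll":0,"hand":1},{"linear":[0,0,-2],"roll":0,"hand":1},{"linear":[0,0,-1],"roll":0,"hand":1},{"linear":[0,0,0],"roll":0,"hand":1},{"linear":[0,0,-0.6],"roll":0,"hand":1},{"linear":[0,0,-0.3],"roll":0,"hand":1},{"linear":[0,0,0],"roll":0,"hand":1}]'
```

```text
time_s: 4.55
ee_pos: [0.4413, -0.0455, 0.0626]
tcp_rot: [3.142, -0.0, -0.222]
ft_force: [-0.3, 0.6, -5.6]
opening: 0.0315
finger_force: 61.2
```

```bash
python3 -m pendant '[{"linear":[0,0,-0.1],"roll":0,"hand":1},{"linear":[0,0,-0.1],"roll":0,"hand":1},{"linear":[0,0,0],"roll":0,"hand":1}]'
```

```text
time_s: 4.85
ee_pos: [0.4414, -0.0456, 0.0607]
tcp_rot: [3.142, -0.001, -0.222]
ft_force: [1.1, -0.4, -3.6]
opening: 0.0316
finger_force: 61.3
```

```bash
python3 -m pendant '[{"linear":[0,0,0],"roll":0,"hand":0.4},{"linear":[0,0,0],"roll":0,"hand":0},{"linear":[0,0,0],"roll":0,"hand":0},{"linear":[0,0,0],"roll":0,"hand":0},{"linear":[0,0,0],"roll":0,"hand":0},{"linear":[0,0,2],"roll":0,"hand":0},{"linear":[0,0,2.5],"roll":0,"hand":0},{"linear":[0,0,2.5],"roll":0,"hand":0},{"linear":[0,0,0],"roll":0.15,"hand":0},{"linear":[0,0,0],"roll":0.15,"hand":0},{"linear":[0,0,0],"roll":0.15,"hand":0},{"linear":[0,0,0],"roll":0.15,"hand":0},{"linear":[0,0,0],"roll":0.15,"hand":0},{"linear":[0,0,0],"roll":0.15,"hand":0},{"linear":[0,0,0],"roll":0.15,"hand":0},{"linear":[0,0,0],"roll":0.15,"hand":0},{"linear":[0,0,0],"roll":0.15,"hand":0},{"linear":[0,0,0],"roll":0.15,"hand":0},{"linear":[0,0,0],"roll":0.071,"hand":0},{"linear":[0,0,0],"roll":0,"hand":0}]' 60
python3 - <<'E'
from h import *
show("scene","s2",200,100,360,220,4)
E
```

```text
time_s: 6.85
ee_pos: [0.4411, -0.0455, 0.1303]
tcp_rot: [3.141, 0.0, 1.349]
ft_force: [0.1, -0.3, -0.2]
opening: 0.0855
finger_force: 0.0
```

View pics/s2.png

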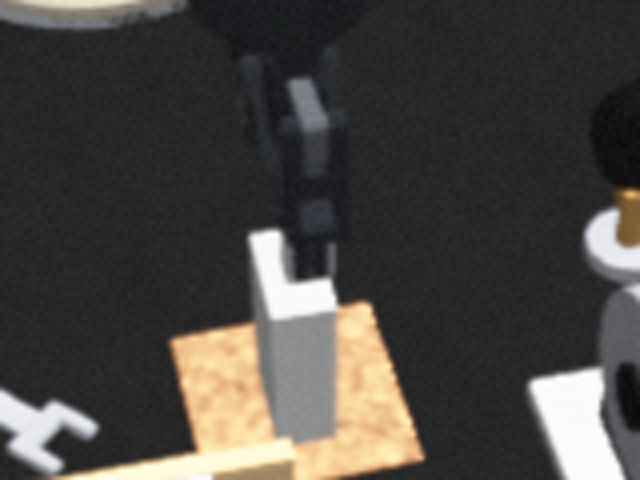

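The plate stands upright on the mat (base near (300,440)) and the gripper has turned above it. I'll grip it by its ends.

```bash
python3 -m pendant '[{"linear":[0,0,-2],"roll":0,"hand":0},{"linear":[0,0,-2],"roll":0,"hand":0},{"linear":[0,0,-2],"roll":0,"hand":0},{"linear":[0,0,-0.5],"roll":0,"hand":0},{"linear":[0,0,0],"roll":0,"hand":0.2},{"linear":[0,0,0],"roll":0,"hand":0.5},{"linear":[0,0,0],"roll":0,"hand":1},{"linear":[0,0,0],"roll":0,"hand":1},{"linear":[0,0,0],"roll":0,"hand":1},{"linear":[0,0,0],"roll":0,"hand":1},{"linear":[0,0,2],"roll":0,"hand":1},{"linear":[0,0,3],"roll":0,"hand":1},{"linear":[0,0,0],"roll":0,"hand":1}]' 60
```

```text
time_s: 8.2
ee_pos: [0.4426, -0.0458, 0.1183]
tcp_rot: [3.136, -0.0, 1.349]
ft_force: [0.5, 0.3, -5.3]
opening: 0.0554
finger_force: 66.3
```

```bash
python3 -m pendant '[{"linear":[0,0,2.5],"roll":0,"hand":1},{"linear":[0,0,4],"roll":0,"hand":1},{"linear":[0,0,4],"roll":0,"hand":1},{"linear":[0,0,3],"roll":0,"hand":1},{"linear":[1,1.64,0],"roll":0.012,"hand":1},{"linear":[1.93,3.25,0],"roll":0,"hand":1},{"linear":[2.2,3.7,0],"roll":0,"hand":1},{"linear":[2.2,3.7,0],"roll":0,"hand":1},{"linear":[2.2,3.7,0],"roll":0,"hand":1},{"linear":[2.2,3.7,0],"roll":0,"hand":1},{"linear":[2,3.3,0],"roll":0,"hand":1},{"linear":[1.2,2,0],"roll":0,"hand":1},{"linear":[0.5,0.9,0],"roll":0,"hand":1},{"linear":[0,0,-1.5],"roll":0,"hand":1},{"linear":[0,0,-1.5],"roll":0,"hand":1},{"linear":[0,0,0],"roll":0,"hand":1},{"linear":[0,0,0],"roll":0,"hand":1}]'
python3 - <<'E'
from h import *
a=eyes.snapshot("top");b=eyes.snapshot("scene");s=robot.state();print(s["ee_pos"],s["tcp_rot"])
cv2.imwrite("pics/top3.png",a[:,:,::-1]);cv2.imwrite("pics/scene3.png",b[:,:,::-1])
cv2.imwrite("pics/z3.png",np.hstack([cv2.resize(a[110:210,100:230,::-1],(390,300),interpolation=2),cv2.resize(b[100:240,380:510,::-1],(390,420),interpolation=2)[60:360]]))
E
```

```text
time_s: 9.9
ee_pos: [0.5949, 0.2123, 0.2194]
tcp_rot: [-3.14, 0.001, 1.36]
ft_force: [0.4, 0.5, -4.3]
opening: 0.0554
finger_force: 66.3
[0.5956 0.2128 0.2212] [ 3.1403 -0.0006  1.36  ]
```

View pics/z3.png

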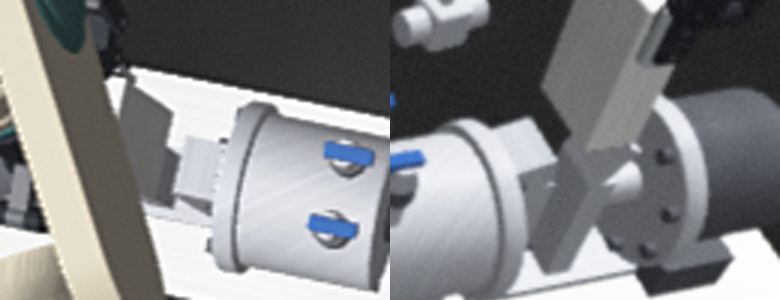

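The plate hangs above the gap (left half near (150,150)), between the fixed block and the ramp. I'll lower it while watching the forces.

```bash
python3 -m pendant '[{"linear":[0,0,-1.5],"roll":0,"hand":1},{"linear":[0,0,-1.5],"roll":0,"hand":1},{"linear":[0,0,-0.7],"roll":0,"hand":1},{"linear":[0,0,-0.7],"roll":0,"hand":1},{"linear":[0,0,-0.7],"roll":0,"hand":1},{"linear":[0,0,0],"roll":0,"hand":1}]'
```

```text
time_s: 10.6
ee_pos: [0.5949, 0.2135, 0.1672]
tcp_rot: [-3.139, 0.001, 1.361]
ft_force: [0.1, 1.2, -6.9]
opening: 0.0556
finger_force: 66.6
```

```bash
python3 -m pendant '[{"linear":[0,0,-1],"roll":0,"hand":1},{"linear":[0,0,-1],"roll":0,"hand":1},{"linear":[0,0,-1],"roll":0,"hand":1},{"linear":[0,0,-1],"roll":0,"hand":1},{"linear":[0,0,0],"roll":0,"hand":1}]'
```

```text
time_s: 11.1
ee_pos: [0.5947, 0.2135, 0.1269]
tcp_rot: [-3.139, 0.001, 1.361]
ft_force: [0.6, 2.8, -7.3]
opening: 0.0552
finger_force: 66.4
```

Run:
```python
from h import *
print(robot.state()["ee_pos"],robot.state()["ft_force"])
a=eyes.snapshot("top");b=eyes.snapshot("scene")
cv2.imwrite("pics/z4.png",np.hstack([cv2.resize(a[110:210,100:230,::-1],(390,300),interpolation=2),cv2.resize(b[100:240,380:510,::-1],(390,420),interpolation=2)[60:360]]))
```

```text
[0.5947 0.2135 0.1269] [ 0.6288  2.8265 -7.2653]
```

View pics/z4.png

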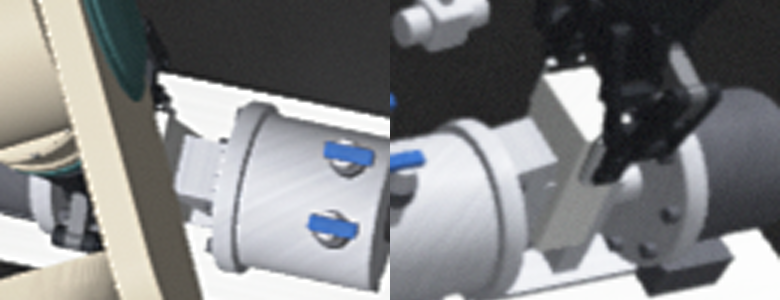

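```bash
python3 -m pendant '[{"linear":[0.02,0.1,0],"roll":0,"hand":1},{"linear":[0,0,-1],"roll":0,"hand":1},{"linear":[0,0,-1],"roll":0,"hand":1},{"linear":[0,0,-1],"roll":0,"hand":1},{"linear":[0,0,-0.6],"roll":0,"hand":1},{"linear":[0,0,-0.3],"roll":0,"hand":1},{"linear":[0,0,0],"roll":0,"hand":1}]'
```

```text
time_s: 11.9
ee_pos: [0.5953, 0.2142, 0.0895]
tcp_rot: [-3.141, 0.001, 1.361]
ft_force: [0.2, -0.6, -6.2]
opening: 0.0553
finger_force: 66.7
```

```bash
python3 -m pendant '[{"linear":[0,0,-0.3],"roll":0,"hand":1},{"linear":[0,0,-0.2],"roll":0,"hand":1},{"linear":[0,0,-0.1],"roll":0,"hand":1},{"linear":[0,0,-0.1],"roll":0,"hand":1},{"linear":[0,0,0],"roll":0,"hand":1},{"linear":[0,0,0],"roll":0,"hand":1}]'
```

```text
time_s: 12.5
ee_pos: [0.5956, 0.2144, 0.0833]
tcp_rot: [3.141, 0.0, 1.361]
ft_force: [-0.4, -1.0, -6.3]
opening: 0.0551
finger_force: 66.7
```

Next, smaller steps until it touches the floor.

```bash
python3 -m pendant '[{"linear":[0,0,-0.1],"roll":0,"hand":1},{"linear":[0,0,-0.1],"roll":0,"hand":1},{"linear":[0,0,0],"roll":0,"hand":1},{"linear":[0,0,0],"roll":0,"hand":1}]'; python3 -m pendant '[{"linear":[0,0,-0.1],"roll":0,"hand":1},{"linear":[0,0,0],"roll":0,"hand":1},{"linear":[0,0,0],"roll":0,"hand":1}]'
```

```text
time_s: 12.9
ee_pos: [0.5958, 0.2145, 0.0831]
tcp_rot: [3.141, -0.001, 1.361]
ft_force: [-4.4, -2.5, 5.1]
opening: 0.0555
finger_force: 66.8
time_s: 13.2
ee_pos: [0.5959, 0.2146, 0.0831]
tcp_rot: [3.14, -0.001, 1.361]
ft_force: [-7.6, -2.7, 10.0]
opening: 0.0553
finger_force: 67.0
```

Floor reached. I'll take the load off and press the plate toward the fixed face.

```bash
python3 -m pendant '[{"linear":[0,0,0.2],"roll":0,"hand":1},{"linear":[-0.02,-0.1,0],"roll":0,"hand":1},{"linear":[0,0,0],"roll":0,"hand":1},{"linear":[0,0,0],"roll":0,"hand":1}]'; python3 -m pendant '[{"linear":[-0.02,-0.1,0],"roll":0,"hand":1},{"linear":[0,0,0],"roll":0,"hand":1},{"linear":[0,0,0],"roll":0,"hand":1}]'; python3 -m pendant '[{"linear":[-0.02,-0.1,0],"roll":0,"hand":1},{"linear":[0,0,0],"roll":0,"hand":1},{"linear":[0,0,0],"roll":0,"hand":1}]'
```

```text
time_s: 13.6
ee_pos: [0.5958, 0.214, 0.0831]
tcp_rot: [3.14, -0.002, 1.361]
ft_force: [-2.5, 2.8, 4.1]
opening: 0.0555
finger_force: 67.2
time_s: 13.9
ee_pos: [0.5957, 0.2135, 0.0832]
tcp_rot: [3.14, -0.003, 1.361]
ft_force: [-1.4, 5.4, 3.7]
opening: 0.0548
finger_force: 67.0
time_s: 14.2
ee_pos: [0.5956, 0.2135, 0.0832]
tcp_rot: [3.14, -0.004, 1.362]
ft_force: [1.5, 10.2, 2.1]
opening: 0.0554
finger_force: 66.9
```

```bash
python3 -m pendant '[{"linear":[0,0,0],"roll":0,"hand":0.3},{"linear":[0,0,0],"roll":0,"hand":0.15},{"linear":[0,0,0],"roll":0,"hand":0},{"linear":[0,0,0],"roll":0,"hand":0},{"linear":[0,0,0],"roll":0,"hand":0},{"linear":[0,0,1],"roll":0,"hand":0},{"linear":[0,0,2],"roll":0,"hand":0},{"linear":[0,0,3],"roll":0,"hand":0},{"linear":[0,0,4],"roll":0,"hand":0},{"linear":[0,0,4],"roll":0,"hand":0},{"linear":[-3,-1,1],"roll":0,"hand":0},{"linear":[-4,-2,0],"roll":0,"hand":0},{"linear":[-4,-3,0],"roll":0,"hand":0},{"linear":[-3,-4,0],"roll":0,"hand":0},{"linear":[0,-4,0],"roll":0,"hand":0},{"linear":[0,-4,0],"roll":0,"hand":0},{"linear":[0,-4,0],"roll":0,"hand":0},{"linear":[0,-4,0],"roll":0,"hand":0},{"linear":[0,0,0],"roll":0,"hand":0}]'
python3 - <<'E'
from h import *
a=eyes.snapshot("top");b=eyes.snapshot("scene");cv2.imwrite("pics/top5.png",a[:,:,::-1]);cv2.imwrite("pics/scene5.png",b[:,:,::-1])
cv2.imwrite("pics/z5.png",np.hstack([cv2.resize(a[115:215,70:230,::-1],(400,250),interpolation=2),cv2.resize(b[100:260,330:530,::-1],(400,320),interpolation=2)[:250]]))
E
```

```text
time_s: 16.1
ee_pos: [0.4548, -0.0524, 0.2333]
tcp_rot: [3.14, 0.001, 1.355]
ft_force: [-0.5, 0.5, 0.7]
opening: 0.0851
finger_force: 0.0
```

View pics/z5.png

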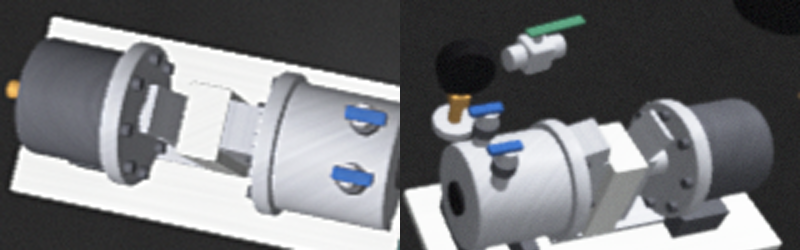

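The plate sits in the gap (top face centre at about (207,122) on the left), the brass pin is showing at (12,88) and the gauge is standing. Next, a numeric check.

Run:
```python
from h import *
a=cv2.imread("pics/top5.png");g=cv2.cvtColor(a,cv2.COLOR_BGR2GRAY)
m=(g>232).astype(np.uint8);m[:145]=0;m[182:]=0;m[:,:138]=0;m[:,170:]=0
f=lambda x,y:(x/2.5+70,y/2.5+115)
W=np.array([cast("top",f(*p),.12) for p in((193,83),(236,93),(222,160),(178,150))]);print(W,W.mean(0))
R=np.array([[.208,.978],[.978,-.208]]);gp=np.array([.5915,.1948])
print("y,x in gap:",R@(W.mean(0)[:2]-gp),[R@(w[:2]-gp) for w in W])
# pad shift: match pad+pin patch
b=cv2.imread("pics/top0.png")
p=b[145:162,130:146];r=cv2.matchTemplate(cv2.resize(a[135:172,115:160],None,fx=8,fy=8,interpolation=2),cv2.resize(p,None,fx=8,fy=8,interpolation=2),cv2.TM_CCOEFF_NORMED)
_,v,_,l=cv2.minMaxLoc(r);print("pad shift px",l[0]/8+115-130,l[1]/8+135-145,v)
```

```text
[[0.6257 0.2212 0.12  ]
 [0.6179 0.1886 0.12  ]
 [0.5675 0.1983 0.12  ]
 [0.5752 0.2314 0.12  ]] [0.5965 0.2099 0.12  ]
y,x in gap: [0.0158 0.0018] [array([0.0329, 0.028 ]), array([-0.0005,  0.0271]), array([-0.0016, -0.0242]), array([ 0.0324, -0.0236])]
pad shift px -3.0 -0.75 0.7864273190498352
```

The plate is centred, the pad is pushed back about 5.5 mm, and the plate is flush in y. Floor contact came about 1.7 mm higher than I computed. I'll check the plate's top height with a gentle touch of the shut fingers, which also seats it.

```bash
python3 -m pendant '[{"linear":[0,4,0],"roll":0,"hand":1},{"linear":[0,4,0],"roll":0,"hand":1},{"linear":[0,4,0],"roll":0,"hand":1},{"linear":[0,4,0],"roll":0,"hand":1},{"linear":[3,4,0],"roll":0,"hand":1},{"linear":[4,3,0],"roll":0,"hand":1},{"linear":[4,2,0],"roll":0,"hand":1},{"linear":[3,0.8,0],"roll":0,"hand":1},{"linear":[0.1,0,-3],"roll":0,"hand":1},{"linear":[0,0,-3],"roll":0,"hand":1},{"linear":[0,0,-2],"roll":0,"hand":1},{"linear":[0,0,-1],"roll":0,"hand":1},{"linear":[0,0,0],"roll":0,"hand":1},{"linear":[0,0,0],"roll":0,"hand":1}]' 20
```

```text
time_s: 17.6
ee_pos: [0.5963, 0.2102, 0.1439]
tcp_rot: [3.14, -0.001, 1.362]
ft_force: [0.5, -0.1, 0.6]
opening: -0.0001
finger_force: 0.0
```

```bash
python3 -m pendant '[{"linear":[0,0,-0.6],"roll":0,"hand":1},{"linear":[0,0,-0.6],"roll":0,"hand":1},{"linear":[0,0,-0.5],"roll":0,"hand":1},{"linear":[0,0,-0.2],"roll":0,"hand":1},{"linear":[0,0,0],"roll":0,"hand":1}]';python3 -m pendant '[{"linear":[0,0,-0.2],"roll":0,"hand":1},{"linear":[0,0,-0.1],"roll":0,"hand":1},{"linear":[0,0,0],"roll":0,"hand":1},{"linear":[0,0,0],"roll":0,"hand":1}]'; python3 -m pendant '[{"linear":[0,0,-0.1],"roll":0,"hand":1},{"linear":[0,0,-0.1],"roll":0,"hand":1},{"linear":[0,0,0],"roll":0,"hand":1},{"linear":[0,0,0],"roll":0,"hand":1}]'
```

```text
time_s: 18.1
ee_pos: [0.5958, 0.2092, 0.1227]
tcp_rot: [-3.141, 0.0, 1.361]
ft_force: [-0.2, -0.5, -0.7]
opening: -0.0002
finger_force: 0.0
time_s: 18.5
ee_pos: [0.5961, 0.2094, 0.1204]
tcp_rot: [3.141, -0.0, 1.361]
ft_force: [-0.9, 0.6, 0.2]
opening: 0.0004
finger_force: 0.0
time_s: 18.9
ee_pos: [0.5964, 0.2095, 0.1201]
tcp_rot: [3.14, -0.001, 1.361]
ft_force: [-2.4, -0.3, 7.5]
opening: -0.0001
finger_force: 3.6
```

The top is at 0.120 m, so the plate is fully home. I'll retreat and take a last look.

```bash
python3 -m pendant '[{"linear":[0,0,0.5],"roll":0,"hand":1},{"linear":[0,0,2],"roll":0,"hand":1},{"linear":[0,0,4],"roll":0,"hand":1},{"linear":[0,0,5],"roll":0,"hand":1},{"linear":[-3,-1,0],"roll":0,"hand":1},{"linear":[-4,-2,0],"roll":0,"hand":1},{"linear":[-4,-3,0],"roll":0,"hand":1},{"linear":[-3,-4,0],"roll":0,"hand":1},{"linear":[0,-4,0],"roll":0,"hand":1},{"linear":[0,-4,0],"roll":0,"hand":1},{"linear":[0,-4,0],"roll":0,"hand":1},{"linear":[0,0,0],"roll":0,"hand":1},{"linear":[0,0,0],"roll":0,"hand":1}]'
python3 - <<'E'
from h import *
cv2.imwrite("pics/end.png",eyes.snapshot("scene")[:,:,::-1])
E
```

```text
time_s: 20.2
ee_pos: [0.456, -0.0111, 0.2335]
tcp_rot: [3.141, -0.0, 1.359]
ft_force: [0.1, -0.1, 0.6]
opening: 0.0002
finger_force: 0.0
```

View pics/end.png

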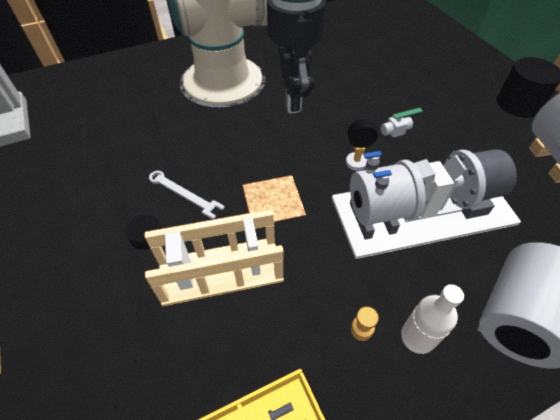

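The plate is in the gap at (435,190), the other two stand in the rack at (177,250) and (251,240), and the gauge stands at (360,145).

```bash
python3 -c "
from rig import robot
print(robot.sign_off())"
```

```text
the job is handed in; nothing more can be done
None
```

I handed the job in at about 20 s: the thick plate fits and is home on the gap's floor, flat against the fixed face, with the pad pushed back about 5.5 mm; I picked it from a camera estimate of the gap and tried no other plate, and the other two stand in the rack with the gauge still upright.

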